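# Close up after stamping

### The arm

A 6-joint arm with a two-finger parallel gripper is mounted at the origin on a cart in front of the work surface, level with it; the furniture and walls round the work are solid. World frame = base frame: x ahead of the robot, y to its left, z up, the work surface at z = 0. Lengths are in m, angles in rad, forces in N, time in s.
With the tool pointing down it reaches from about 0.3 to 0.875 m from the base axis. Payload 6.4 kg.
Tool frame: the origin (TCP) lies at the very end of the fingers, on their centre line; the grasp point (between the pads) lies 19 mm behind it; z points along the fingers, y is the line along which they close (so a half turn about z gives the same grasp; the last joint's range is limited). The gripper opens to 85 mm and grips with 20 to 120 N. Pads are 22 mm wide; open, the fingers measure 114 mm over their backs; the gripper's body (76 mm by 85 mm) begins 54 mm behind the grasp point. The pads swing forward as they close: fully open they stand 13 mm farther back than shut.
Start: joints at [-1.43, 0.181, 1.607, -0, 1.354, -0.206], TCP at [0.195, -0.541, 0.231] pointing down, gripper open.
Joint ranges: [-2.99, 2.99], [-0.89, 2.07], [0.3, 2.58], [-1.14, 4.28], [0, 2.63], [-3.12, 3.12]. Speed limits (rad/s): [2.57, 2.57, 3.01, 3.14, 3.14, 3.14].

### API

Orientations are given as a unit quaternion [w, x, y, z].
In Python, from bench import * gives the robot as it stands. The module is installed in compiled form; this text tells all that it offers.
- The arm moves only by the tool arm_command, never from a script. Its arguments are lists of equal length, an entry for each row: "dp": the shift along the tool's x, y, z in units of 0.25 m (1.0 is 0.25 m), a list of three; "turn": the turn, a rotation vector about the tool's x, y, z in units of 30 degrees (1.0 is 30 degrees), a list of three; "jaw": the opening, from 0 (shut) to 1 (fully open). A call has 1 to 5 rows; each row is the pose to reach, as a shift and turn from the pose commanded when the call began, along the tool's axes at that moment; what a row does not reach only later rows make up. A row lasts 1/8 s, in which the tool goes at most 62.5 mm and 10.7 degrees, less where a joint would pass 70% of its speed; a pose out of reach is approached as far as the arm can. A call with a number of a shift or a turn outside -1 to 1 is refused whole. A call with a gripper value outside its range is refused whole. The fingers move at their own pace and stop on an object; the grip force is fixed at half the most. Time passes only in rows, so rows that repeat a pose let the fingers close. It gives the time, the measured TCP pose, the force, the opening and the grip force at its end, in the units of the state.
- get_obs(): the state, without advancing time (a new reading comes with each control period).
- camera(name): name is "scene" or "top" or "wrist"; returns the picture (420x560x3 uint8, blue, green, red); there is no depth.
- get_calibration(name): a dict with "camera_matrix" (3x3 intrinsics, pixels), "R" (3x3) and "t" (3): a world point X has camera coordinates R X + t; the wrist camera has in their place "mount" (4x4, takes a point from camera to tool coordinates, whose origin is the TCP and whose axes are the flange's). Camera axes: x right, y down, z forward; pixel columns grow to the right and rows downward; lengths in m; the calibration is good to about 2 mm. A picture is of the moment at which its call begins: read the wrist's pose just before it. get_calibration takes no time and is no camera call.
- hand_in(): hands the job in; it is judged then, once.
The state is a dict: "time_s": time; "q": joint angles; "dq": joint speeds; "joint_efforts": joint torques, N m; "eef_pos": TCP position; "eef_rot": TCP orientation; "wrist_force": force on the tool from outside, world axes, zero at the start; "torque": the same for the moment, N m; "opening": opening from 0.0 (shut) to 1.0 (fully open); "grasp_force": force on a finger pad.
Only numpy, scipy, OpenCV 4.12 (cv2) and the standard library are available. Lean on these libraries where they do the work, as an engineer would, in place of code of your own. Each camera call takes 0.05 s, during which the arm holds its last target. There are 200 camera calls.

### The job

The stamping is done. With the fingertips only, picking nothing up, tip the ink pad's lid over until it is shut, and push the drawer in which the rubber stamp lies fully home. Leave the other two drawers as they stand, the ink pad in its place, and everything else on the desk alone.

Things in the scene. Friction and masses are not known exactly. Their poses are not given: they have to be found in the camera images.
- drawer_unit: dark steel desktop unit, 170 (x) x 300 (y) x 75 mm high, fixed, with three grey-fronted drawers side by side that come out to its -x side (the robot). Origin: centre of its underside, on the desk. Drawer centres: y = +99 (left), 0 (middle), -99 mm (right). Each is an open tray, 82 mm wide and 149 mm long inside, floor 11.5 mm above the desk; all start partly open, one thing in each
- drawer_left (a joint): slide of the left drawer of the unit, in m: 0 = shut (front 1 mm inside the casing's front edge), grows as it comes out towards -x of the unit, 0.11 at most; starts 0.07 to 0.09 out. Pushing needs about 2 N; it stays where it is left, with a hard stop at 0
- drawer_middle (a joint): slide of the middle drawer of the unit, in m: 0 = shut (front 1 mm inside the casing's front edge), grows as it comes out towards -x of the unit, 0.11 at most; starts 0.07 to 0.09 out. Pushing needs about 2 N; it stays where it is left, with a hard stop at 0
- drawer_right (a joint): slide of the right drawer of the unit, in m: 0 = shut (front 1 mm inside the casing's front edge), grows as it comes out towards -x of the unit, 0.11 at most; starts 0.07 to 0.09 out. Pushing needs about 2 N; it stays where it is left, with a hard stop at 0
- drawer_left_front (a point): middle of the lower part of the left drawer's front face (moves with the drawer); its x axis points into the unit, that is, the way to push. The face is flat and upright, 92 mm wide, from 22 mm below to 38 mm above this point; the upper 16 mm have a 34 mm wide finger notch in the middle. This point is 28.5 mm above the desk
- drawer_middle_front (a point): middle of the lower part of the middle drawer's front face (moves with the drawer); its x axis points into the unit, that is, the way to push. The face is flat and upright, 92 mm wide, from 22 mm below to 38 mm above this point; the upper 16 mm have a 34 mm wide finger notch in the middle. This point is 28.5 mm above the desk
- drawer_right_front (a point): middle of the lower part of the right drawer's front face (moves with the drawer); its x axis points into the unit, that is, the way to push. The face is flat and upright, 92 mm wide, from 22 mm below to 38 mm above this point; the upper 16 mm have a 34 mm wide finger notch in the middle. This point is 28.5 mm above the desk
- rubber_stamp: rubber stamp, 26 x 58 x 75 mm: a reddish wooden block of 58 x 24 x 20 mm with a black round knob of a handle. It lies on its side in one of the three drawers, block to the front (the robot), handle to the back. Origin: centre of the stamping face, i.e. the block's front face as it lies, about 24 mm above the desk; its z axis runs along the handle, level
- staple_box: closed card box of staples, 42 x 60 x 24 mm, lying in another drawer; origin: centre of its underside
- eraser: white eraser in a blue card sleeve, 23 x 56 x 13 mm, lying in the remaining drawer; origin: centre of its underside
- ink_pad: flat tin ink pad, 76 (x) x 114 (y) x 13 mm shut, 0.2 kg, loose on the paper pile, whose top is 7.6 mm above the desk. Origin: centre of its underside. The lid hinges along its rear edge, at x = +36, z = +10 mm of the pad, and starts standing open, leaning back (to +x of the pad) by about 0.15 rad beyond upright, at or just short of its stop
- ink_pad_lid (a joint): angle of the ink pad's lid, rad: 0 = shut, 1.57 = upright, 1.745 = fully open, at the stop; starts at 1.70 to 1.74. Very light to turn (about 0.1 N at the free edge when moved gently); left near upright it stays, but from about 0.5 rad past upright towards shut (below about 1.05) it falls shut by its own weight within about a second
- lid_edge (a point): middle of the lid's free edge: the lid is a flat sheet 2 mm thick, 114 mm wide, and reaches 74 mm from the hinge to this point; when it stands open the point is about 92 mm above the desk
- mug: white mug, 97 mm high, bystander; origin at its underside
- mouse: black computer mouse, 60 x 106 x 36 mm, bystander; origin at its underside
- stapler: black desk stapler, 36 x 148 x 49 mm, bystander; origin at its underside
- sticky_pad: block of sticky notes, 77 x 78 x 19 mm, lying on the paper pile behind the ink pad, bystander; origin at its underside
- marker: marker pen lying on the desk in front of the papers, 132 mm long, 19 mm thick, bystander; origin at its middle, on the underside
- tape_roll: roll of packing tape lying flat with its hole up, 98 mm wide, 50 mm high, bystander; origin at its underside

How it is judged:
At the end, for the whole second after the job is handed in: The ink pad's lid is shut (under 0.06 rad) and the pad lies flat within 40 mm of where it was; the drawer that holds the rubber stamp is shut to within 4 mm, with the stamp in it; the two other drawers are still more than 50 mm open; nothing moves (((y of rubber_stamp in the frame of drawer_unit above 0.0495 m and value of joint drawer_left below 0.004 m and value of joint each of drawer_middle, drawer_right above 0.05 m) or (y of rubber_stamp in the frame of drawer_unit between -0.0495 and 0.0495 m and value of joint drawer_middle below 0.004 m and value of joint each of drawer_left, drawer_right above 0.05 m) or (y of rubber_stamp in the frame of drawer_unit below -0.0495 m and value of joint drawer_right below 0.004 m and value of joint each of drawer_left, drawer_middle above 0.05 m)) and value of joint ink_pad_lid below 0.06 rad and height (world z) of each of rubber_stamp, staple_box, eraser below 0.045 m and x of rubber_stamp in the frame of drawer_unit above -0.085 m and distance of ink_pad from where it was at the start of the episode below 0.04 m and angle between ink_pad's own z axis and vertical below 0.1 rad and linear speed of each of ink_pad, rubber_stamp below 0.02 m/s); the robot touches nothing.
It fails at once if a drawer that does not hold the rubber stamp is moved by more than 15 mm ((distance of drawer_left_front from where it was at the start of the episode above 0.015 m and not (y of rubber_stamp in the frame of drawer_unit above 0.0495 m)) or (distance of drawer_middle_front from where it was at the start of the episode above 0.015 m and not (y of rubber_stamp in the frame of drawer_unit between -0.0495 and 0.0495 m)) or (distance of drawer_right_front from where it was at the start of the episode above 0.015 m and not (y of rubber_stamp in the frame of drawer_unit below -0.0495 m))).
It fails at once if the rubber stamp, the staple box or the eraser is lifted (height (world z) of any of rubber_stamp, staple_box, eraser above 0.05 m).
It fails at once if the ink pad is lifted or tipped, or shifted by more than 40 mm (height (world z) of ink_pad above 0.025 m or angle between ink_pad's own z axis and vertical above 0.25 rad or distance of ink_pad from where it was at the start of the episode above 0.04 m).
It fails at once if a bystander is moved by more than 30 mm (distance of any of mug, mouse, stapler, sticky_pad, marker, tape_roll from where it was at the start of the episode above 0.03 m).
It also fails if it takes over 45 s, if anything falls off the work surface, if the arm or the gripper's body presses on something with over 40 N, if the wrist force passes 120 N, or if a joint passes its speed limit or range.

## Working session

There is one attempt and no reset: what is moved stays moved. The work goes in short steps, Python scripts to look and compute and a tool call to move; the robot and the scene stay as the last step left them, time stands still between calls to the robot, and variables do not carry over. Pictures are saved under pics/ and viewed, at most 10 in all, crops included, and the job is handed in when it is done.

Besides the shell and the picture viewer there is one more tool, called after "Request:" as name(argument=value, ...) on one line, values as JSON. arm_command: Moves the arm, as the interface text tells. Its arguments: {"type":"object","properties":{"dp":{"type":"array"},"turn":{"type":"array"},"jaw":{"type":"array"}},"required":["dp","turn","jaw"]}

```bash
mkdir -p pics; python3 - <<'E'
from bench import *
import cv2,numpy as np
for n in("scene","top"):
    cv2.imwrite(f"pics/{n}0.png",camera(n)); c=get_calibration(n); print(n,c)
o=get_obs();print(o["time_s"],o["eef_pos"],o["eef_rot"],o["wrist_force"])
E
```

```text
scene {'camera_matrix': array([[422.07889596,   0.        , 277.99573881],
       [  0.        , 422.07889596, 218.30357032],
       [  0.        ,   0.        ,   1.        ]]), 'R': array([[-0.8630593 , -0.50490334, -0.01418676],
       [-0.3642685 ,  0.64163038, -0.6749955 ],
       [ 0.34991013, -0.57739335, -0.73768545]]), 't': array([0.5621413 , 0.20286115, 1.2624283 ])}
top {'camera_matrix': array([[542.24912073,   0.        , 263.31789273],
       [  0.        , 542.24912073, 204.17639064],
       [  0.        ,   0.        ,   1.        ]]), 'R': array([[-0.00496979, -0.99998075, -0.00371396],
       [-0.98029386,  0.00560534, -0.19746526],
       [ 0.19748228,  0.00265942, -0.98030285]]), 't': array([0.07470917, 0.58735112, 1.4028051 ])}
0.1 [ 0.19538616 -0.54026311  0.23047237] [-7.98927335e-04  9.85001136e-01  1.72546005e-01  2.65271973e-05] [-0.68685794  0.58171721  0.09806418]
```

View pics/scene0.png

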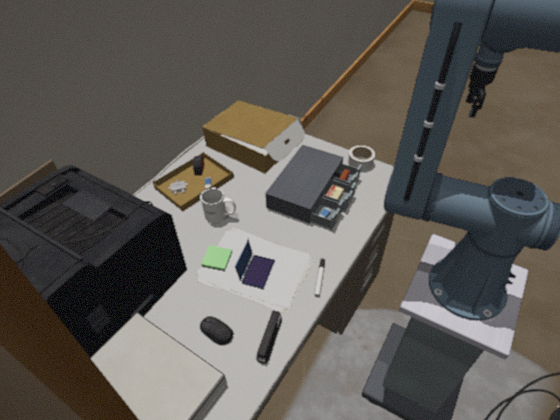

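View pics/top0.png

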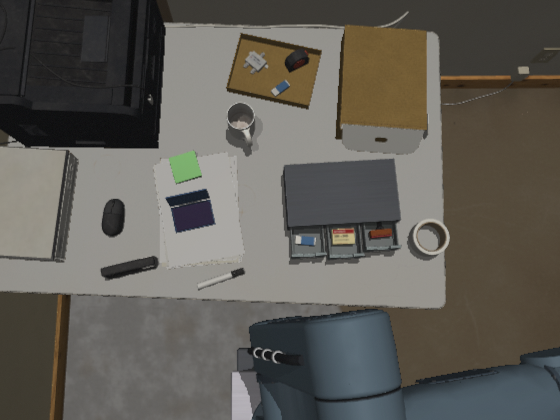

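The scene view shows the unit, the open ink pad and the bystanders. In the top view the three open drawers run from (308,240) to (381,235). The left one holds a blue thing, the middle a yellow and red box, and the right a reddish block at (381,234). The open pad is at (193,215), with its lid edge near (188,198). I'll enlarge both areas.

```bash
python3 - <<'E'
import cv2,numpy as np
t=cv2.imread("pics/top0.png");s=cv2.imread("pics/scene0.png")
a=cv2.resize(t[150:265,280:410],None,fx=5,fy=5,interpolation=cv2.INTER_CUBIC)[:575,:650]
b=cv2.resize(t[140:280,140:260],(390,455),interpolation=cv2.INTER_CUBIC)
c=np.zeros((600,800,3),np.uint8)
c[:354,:400]=cv2.resize(t[150:265,280:410],(400,354),interpolation=cv2.INTER_CUBIC)
c[:354,400:]=cv2.resize(t[145:260,145:275],(400,354),interpolation=cv2.INTER_CUBIC)
c[356:600,:400]=cv2.resize(s[140:232,250:400],(400,244),interpolation=cv2.INTER_CUBIC)
c[356:600,400:]=cv2.resize(s[220:312,190:340],(400,244),interpolation=cv2.INTER_CUBIC)
cv2.imwrite("pics/crop.png",c)
E
```

```text
(no output)
```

View pics/crop.png

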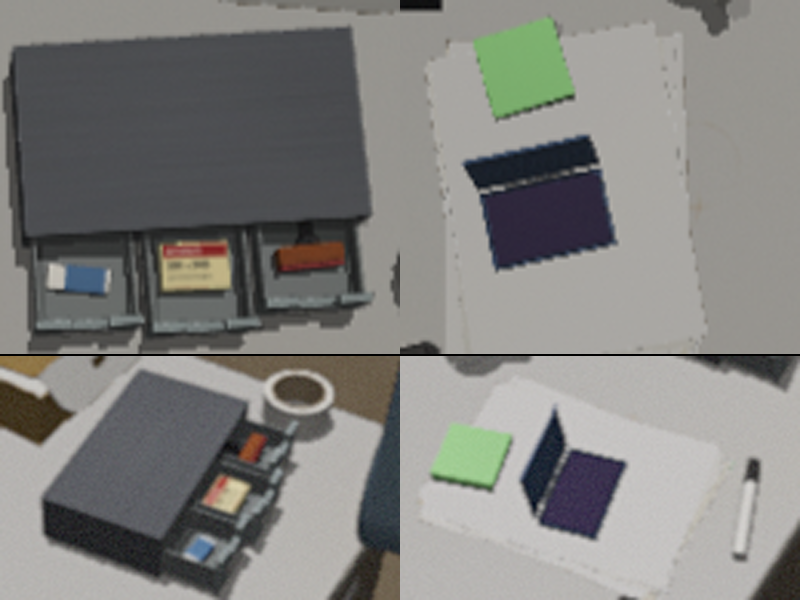

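```bash
cat > h.py <<'E'
from bench import *
import cv2,numpy as np
def cal(n): c=get_calibration(n); return c["camera_matrix"],c["R"],c["t"]
def plane(n,px,z):
    K,R,t=cal(n); d=R.T@np.linalg.solve(K,[*px,1]); o=-R.T@t; return o+d*(z-o[2])/d[2]
def tri(p,q):
    P=[(lambda K,R,t:K@np.c_[R,t])(*cal(n)) for n in("top","scene")]
    X=cv2.triangulatePoints(P[0],P[1],np.float64(p),np.float64(q)); return (X[:3]/X[3]).ravel()
E
python3 - <<'E'
from h import *
np.set_printoptions(precision=4,suppress=True)
T=lambda x,y:(x/3.077+280-.3,y/3.078+150-.3)
T2=lambda x,y:((x-400)/3.077+145-.3,y/3.078+145-.3)
S=lambda x,y:(x/2.667+250-.3,(y-356)/2.652+140-.3)
S2=lambda x,y:((x-400)/2.667+190-.3,(y-356)/2.652+220-.3)
for n,p in dict(BL=(15,47),BR=(352,28),FR=(370,215),FL=(25,235)).items(): print(n,plane("top",T(*p),.075))
for n,p in dict(RfL=(268,306),RfR=(368,297),MfL=(153,329),MfR=(252,321),LfL=(38,327),LfR=(138,319)).items(): print(n,plane("top",T(*p),.0665))
print("stamp",plane("top",T(311,257),.035))
for n,p in dict(padFL=(496,270),padFR=(615,243),padRR=(601,170),padRL=(482,192)).items(): print(n,plane("top",T2(*p),.017))
for n,p in dict(lidL=(465,162),lidR=(588,136)).items(): print(n,plane("top",T2(*p),.092))
print("tri lidR",tri(T2(588,136),S2(557,408)),"padFR",tri(T2(615,243),S2(626,461)),"padFL",tri(T2(496,270),S2(597,537)),"unit BL",tri(T(15,47),S(44,498)),"FR",tri(T(370,215),S(247,405)),"BR",tri(T(352,28),S(142,371)),"FL",tri(T(25,235),S(163,547)))
print("front tri RfL",tri(T(268,306),S(283,468)),tri(T(368,297),S(296,428)))
s=cv2.imread("pics/top0.png");h=cv2.cvtColor(s,cv2.COLOR_BGR2HSV)
for n,bb,(lo,hi) in [("stickies",0,((45,80,80),(75,255,255)))]:
    ys,xs=np.nonzero(cv2.inRange(h,lo,hi));print(n,plane("top",(xs.mean(),ys.mean()),.027))
for n,p,z in [("tape",(430,237),.05),("marker1",(243,271),.015),("marker2",(199,285),.015),("mug",(241,117),.097),("mugh",(247,143),.06),("stapler",(130,267),.05)]: print(n,plane("top",p,z))
E
```

```text
BL [0.6923 0.0135 0.075 ]
BR [ 0.7078 -0.2832  0.075 ]
FR [ 0.5409 -0.2899  0.075 ]
FL [0.5251 0.0071 0.075 ]
RfL [ 0.4638 -0.2005  0.0665]
RfR [ 0.4711 -0.2865  0.0665]
MfL [ 0.4447 -0.1015  0.0665]
MfR [ 0.4511 -0.1863  0.0665]
LfL [ 0.4469 -0.0033  0.0665]
LfR [ 0.4533 -0.0889  0.0665]
stamp [ 0.5105 -0.2461  0.035 ]
padFL [0.5184 0.3122 0.017 ]
padFR [0.5422 0.2062 0.017 ]
padRR [0.609  0.2197 0.017 ]
padRL [0.5894 0.3267 0.017 ]
lidL [0.6009 0.3289 0.092 ]
lidR [0.6232 0.2236 0.092 ]
tri lidR [0.6246 0.2244 0.0822] padFR [0.5429 0.2066 0.0135] padFL [0.5187 0.3129 0.0117] unit BL [0.6928 0.0127 0.0673] FR [ 0.5434 -0.2934  0.0611] BR [ 0.7094 -0.2865  0.0637] FL [0.5256 0.0056 0.0562]
front tri RfL [ 0.4597 -0.2041  0.0537] [ 0.4708 -0.2903  0.0527]
stickies [0.702  0.2915 0.027 ]
tape [ 0.4973 -0.374   0.05  ]
marker1 [0.4121 0.1277 0.015 ]
marker2 [0.3751 0.2463 0.015 ]
mug [0.8215 0.1308 0.097 ]
mugh [0.7597 0.1157 0.06  ]
stapler [0.4216 0.426  0.05  ]
```

The rubber stamp is in the right drawer: reddish block in the crop at (311,257), black handle behind it. The measured xy positions are good. I'll close the fingers and move in front of that drawer.

Request:
arm_command(dp=[[0.15,-0.1,0.05],[0.35,-0.25,0.1],[0.55,-0.4,0.15],[0.75,-0.52,0.2],[0.9,-0.61,0.2]], turn=[[0,0,0.1],[0,0,0.2],[0,0,0.35],[0,0,0.5],[0,0,0.56]], jaw=[0,0,0,0,0])

```text
time_s: 0.72
eef_pos: [0.3557, -0.3178, 0.1799]
eef_rot: [-0.001, 1.0, 0.026, -0.001]
wrist_force: [-0.2, -0.7, -0.4]
opening: -0.004
grasp_force: 0.0
```

```bash
cat > rel.py <<'E'
import sys
from h import *
from scipy.spatial.transform import Rotation as Ro
np.set_printoptions(precision=4,suppress=True)
o=get_obs();w,x,y,z=o["eef_rot"];R=Ro.from_quat([x,y,z,w]).as_matrix()
print(o["time_s"],o["eef_pos"],"tool x",R[:,0],"f",o["wrist_force"],o["opening"])
for a in sys.argv[1:]: print(a,R.T@(np.array(eval(a))-o["eef_pos"])/.25)
E
python3 rel.py "(.405,-.248,.13)" "(.405,-.248,.03)"
```

```text
0.725 [ 0.3557 -0.3178  0.1799] tool x [ 0.9986  0.053  -0.0012] f [-0.1804 -0.6544 -0.4221] -0.003701822320935857
(.405,-.248,.13) [ 0.2121 -0.2679  0.1999]
(.405,-.248,.03) [ 0.2126 -0.2669  0.5999]
```

Request:
arm_command(dp=[[0.1,-0.13,0.1],[0.21,-0.27,0.2],[0.21,-0.27,0.35],[0.21,-0.27,0.5],[0.21,-0.27,0.6]], turn=[[0,0,0],[0,0,0],[0,0,0],[0,0,0],[0,0,0]], jaw=[0,0,0,0,0])

```text
time_s: 1.35
eef_pos: [0.4033, -0.2495, 0.0293]
eef_rot: [-0.001, 1.0, 0.027, -0.001]
wrist_force: [0.7, -0.3, 0.4]
opening: -0.002
grasp_force: 0.0
```

```bash
python3 - <<'E'
from h import *
c=np.zeros((600,800,3),np.uint8)
a=camera("wrist");b=camera("scene")[120:260,240:420]
c[:300,:400]=cv2.resize(a,(400,300)); c[:311,400:]=cv2.resize(b,(400,311),interpolation=2)
cv2.imwrite("pics/w1.png",c[:312])
E
python3 rel.py "(.53,-.2415,.03)"
```

```text
1.45 [ 0.402  -0.2485  0.0285] tool x [ 0.9986  0.0536 -0.0043] f [-0.144   0.5103 -0.4671] 0.0009447168859401826
(.53,-.2415,.03) [ 0.5127 -0.0006 -0.0083]
```

View pics/w1.png

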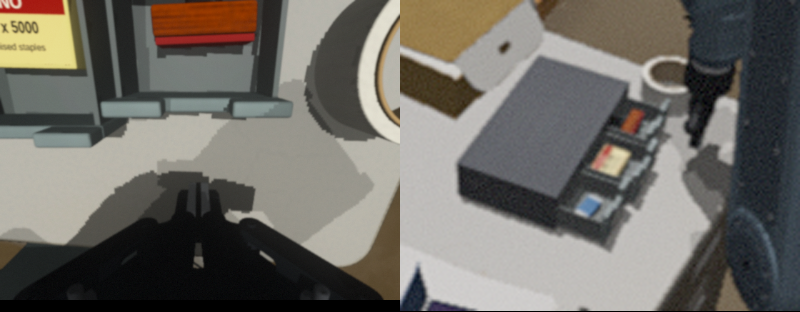

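The wrist view shows the fingertips at column 200, aligned with the centre of the stamp's drawer front (about column 198). The stamp is clearly in that drawer, so I push slowly.

Request:
arm_command(dp=[[0.08,0,0],[0.15,0,0],[0.2,0,0],[0.25,0,0],[0.3,0,0]], turn=[[0,0,0],[0,0,0],[0,0,0],[0,0,0],[0,0,0]], jaw=[0,0,0,0,0])

```text
time_s: 2.08
eef_pos: [0.4795, -0.2466, 0.0314]
eef_rot: [0.0, 1.0, 0.027, -0.0]
wrist_force: [-1.5, -0.5, 1.4]
opening: -0.001
grasp_force: 0.9
```

Request:
arm_command(dp=[[0.04,0,0],[0.08,0,0],[0.11,0,0],[0.14,0,0],[0.16,0,0]], turn=[[0,0,0],[0,0,0],[0,0,0],[0,0,0],[0,0,0]], jaw=[0,0,0,0,0])

```text
time_s: 2.7
eef_pos: [0.5192, -0.2444, 0.0312]
eef_rot: [-0.0, 1.0, 0.027, -0.0]
wrist_force: [-1.4, 0.1, 0.4]
opening: -0.001
grasp_force: 0.8
```

Request:
arm_command(dp=[[0.01,0,0],[0.02,0,0],[0.025,0,0]], turn=[[0,0,0],[0,0,0],[0,0,0]], jaw=[0,0,0])

```text
time_s: 3.08
eef_pos: [0.5248, -0.2441, 0.0312]
eef_rot: [-0.0, 1.0, 0.027, -0.0]
wrist_force: [-6.2, -0.5, 3.9]
opening: -0.0
grasp_force: 0.7
```

Request:
arm_command(dp=[[0.008,0,0],[0.016,0,0],[0.016,0,0]], turn=[[0,0,0],[0,0,0],[0,0,0]], jaw=[0,0,0])

```text
time_s: 3.45
eef_pos: [0.5245, -0.2432, 0.0298]
eef_rot: [-0.002, 1.0, 0.027, -0.005]
wrist_force: [-17.0, -1.7, 4.0]
opening: -0.002
grasp_force: 0.0
```

The force rose to 17 N at x = 0.525, the expected hard stop, so the drawer is home. I'll back off and rise.

Request:
arm_command(dp=[[-0.06,0,0],[-0.16,0,0],[-0.16,0,-0.2],[-0.16,0,-0.45],[-0.16,0,-0.68]], turn=[[0,0,0],[0,0,0],[0,0,0],[0,0,0],[0,0,0]], jaw=[0,0,0,0,0])

```text
time_s: 4.08
eef_pos: [0.4892, -0.2462, 0.2037]
eef_rot: [0.0, 1.0, 0.027, 0.001]
wrist_force: [0.3, 0.4, -0.2]
opening: 0.003
grasp_force: 0.0
```

```bash
python3 rel.py "(.56,.0,.2)" "(.641,.283,.2)"
```

```text
4.075 [ 0.4892 -0.2462  0.2037] tool x [0.9986 0.0533 0.002 ] f [ 0.3474  0.4023 -0.157 ] 0.0033113621892572344
(.56,.0,.2) [ 0.3351 -0.9684  0.0144]
(.641,.283,.2) [ 0.719  -2.0815  0.0141]
```

Request:
arm_command(dp=[[0.06,-0.2,0],[0.14,-0.4,0],[0.2,-0.6,0],[0.27,-0.8,0],[0.34,-0.97,0]], turn=[[0,0,-0.06],[0,0,-0.12],[0,0,-0.2],[0,0,-0.26],[0,0,-0.32]], jaw=[0,0,0,0,0])

```text
time_s: 4.7
eef_pos: [0.5615, 0.0026, 0.2018]
eef_rot: [0.0, 0.994, 0.111, 0.001]
wrist_force: [1.2, -0.4, -0.9]
opening: -0.0
grasp_force: 0.0
```

```bash
python3 rel.py "(.641,.283,.2)"
```

```text
4.7 [0.5615 0.0026 0.2018] tool x [0.9753 0.2209 0.002 ] f [ 1.1676 -0.4464 -0.9099] -2.3018349963847326e-05
(.641,.283,.2) [ 0.558  -1.0238  0.0079]
```

Request:
arm_command(dp=[[0.12,-0.2,0],[0.24,-0.4,0],[0.36,-0.6,0],[0.48,-0.8,0],[0.56,-1.0,0]], turn=[[0,0,0],[0,0,0],[0,0,0],[0,0,0],[0,0,0]], jaw=[0,0,0,0,0])

```text
time_s: 5.32
eef_pos: [0.6436, 0.2772, 0.2015]
eef_rot: [-0.0, 0.994, 0.11, 0.001]
wrist_force: [1.0, 0.3, 1.2]
opening: 0.002
grasp_force: 0.0
```

```bash
python3 - <<'E'
from h import *
c=np.zeros((312,800,3),np.uint8)
a=camera("wrist");b=camera("scene")[180:320,160:340]
c[:300,:400]=cv2.resize(a,(400,300)); c[:311,400:]=cv2.resize(b,(400,311),interpolation=2)
cv2.imwrite("pics/w2.png",c)
E
python3 rel.py "(.641,.283,.075)"
```

```text
5.425 [0.6424 0.2809 0.2011] tool x [0.9745 0.2246 0.0017] f [ 0.0205 -0.4759 -0.5467] -0.0023180278441719427
(.641,.283,.075) [-0.0046 -0.0081  0.5043]
```

View pics/w2.png

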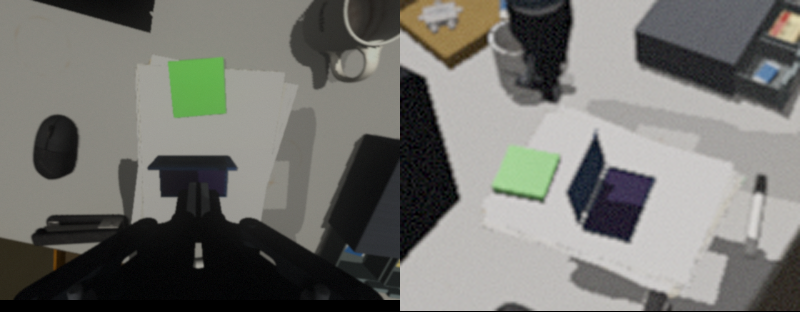

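```bash
python3 - <<'E'
from h import *
from scipy.spatial.transform import Rotation as Ro
np.set_printoptions(precision=4,suppress=True)
c=get_calibration("wrist");K=c["camera_matrix"];M=c["mount"]
o=get_obs();w,x,y,z=o["eef_rot"];T=np.eye(4);T[:3,:3]=Ro.from_quat([x,y,z,w]).as_matrix();T[:3,3]=o["eef_pos"]
W=T@M;print("cam",W[:3,3],"fwd",W[:3,2])
def pl(u,v,h):
    d=W[:3,:3]@np.linalg.solve(K,[u*1.4,v*1.4,1]);p=W[:3,3];return p+d*(h-p[2])/d[2]
for n,u,v,h in [("L156",155,156,.092),("R156",232,156,.092),("L168",149,168,.092),("R168",238,168,.092),("L168lo",149,168,.017),("L156lo",155,156,.017),("R156lo",232,156,.017),("sticky front",199,117,.027)]: print(n,pl(u,v,h))
for X in [(.612,.276,.092),(.601,.2738,.0176)]:
    p=np.linalg.inv(W)@[*X,1];q=K@p[:3];print(X,q[:2]/q[2]/1.4)
E
```

```text
cam [0.7231 0.2986 0.344 ] fwd [-0.3129 -0.0709 -0.9471]
L156 [0.6188 0.3284 0.092 ]
R156 [0.6397 0.2375 0.092 ]
L168 [0.6015 0.333  0.092 ]
R168 [0.6262 0.226  0.092 ]
L168lo [0.5653 0.3433 0.017 ]
L156lo [0.5877 0.3373 0.017 ]
R156lo [0.6149 0.2194 0.017 ]
sticky front [0.6653 0.2843 0.027 ]
(0.612, 0.276, 0.092) [195.9522 169.9086]
(0.601, 0.2738, 0.0176) [196.2574 156.9336]
```

The wrist view looks down from behind the lid, so the free edge is at row 168. Cast onto 92 mm, it agrees with the top view to about 3 mm, at (0.614, 0.280). The fingers are about 29 mm behind it, so I go down.

Request:
arm_command(dp=[[0,0,0.15],[0,0,0.3],[0,0,0.42],[0,0,0.5],[0,0,0.51]], turn=[[0,0,0],[0,0,0],[0,0,0],[0,0,0],[0,0,0]], jaw=[0,0,0,0,0])

```text
time_s: 6.05
eef_pos: [0.6419, 0.2746, 0.0723]
eef_rot: [0.0, 0.994, 0.11, -0.001]
wrist_force: [0.6, 0.7, -0.2]
opening: -0.001
grasp_force: 0.0
```

Request:
arm_command(dp=[[-0.03,0,0],[-0.07,0,0],[-0.11,0,0],[-0.14,0,0],[-0.18,0,0]], turn=[[0,0,0],[0,0,0],[0,0,0],[0,0,0],[0,0,0]], jaw=[0,0,0,0,0])

```text
time_s: 6.68
eef_pos: [0.5985, 0.2653, 0.0741]
eef_rot: [-0.0, 0.994, 0.11, 0.0]
wrist_force: [0.9, -0.1, -0.6]
opening: -0.002
grasp_force: 0.1
```

Request:
arm_command(dp=[[-0.03,0,0],[-0.07,0,0],[-0.1,0,0],[-0.13,0,0],[-0.16,0,0]], turn=[[0,0,0],[0,0,0],[0,0,0],[0,0,0],[0,0,0]], jaw=[0,0,0,0,0])

```text
time_s: 7.3
eef_pos: [0.5595, 0.2565, 0.0738]
eef_rot: [0.0, 0.994, 0.11, 0.0]
wrist_force: [0.7, -0.4, 0.7]
opening: -0.0
grasp_force: 0.0
```

Request:
arm_command(dp=[[-0.04,0,0],[-0.08,0,0],[-0.12,0,0],[-0.12,0,0],[-0.12,0,0]], turn=[[0,0,0],[0,0,0],[0,0,0],[0,0,0],[0,0,0]], jaw=[0,0,0,0,0])

```text
time_s: 7.92
eef_pos: [0.5309, 0.25, 0.074]
eef_rot: [-0.0, 0.994, 0.11, 0.0]
wrist_force: [0.1, 0.7, -0.1]
opening: -0.0
grasp_force: 0.0
```

Request:
arm_command(dp=[[0,0,-0.15],[0,0,-0.35],[-0.2,0,-0.55],[-0.4,0,-0.6],[-0.5,0,-0.6]], turn=[[0,0,0],[0,0,0],[0,0,0],[0,0,0],[0,0,0]], jaw=[0,0,0,0,0])

```text
time_s: 8.55
eef_pos: [0.4079, 0.2226, 0.2258]
eef_rot: [-0.0, 0.994, 0.111, 0.002]
wrist_force: [0.2, -0.7, 0.3]
opening: -0.002
grasp_force: 0.0
```

```bash
python3 - <<'E'
from h import *
c=np.zeros((600,800,3),np.uint8)
t=camera("top");s=camera("scene")
c[:354,:400]=cv2.resize(t[150:265,280:410],(400,354),interpolation=2)
c[:354,400:]=cv2.resize(t[145:260,145:275],(400,354),interpolation=2)
c[356:600,:400]=cv2.resize(s[140:232,250:400],(400,244),interpolation=2)
c[356:600,400:]=cv2.resize(s[220:312,190:340],(400,244),interpolation=2)
cv2.imwrite("pics/end.png",c)
E
```

```text
(no output)
```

View pics/end.png

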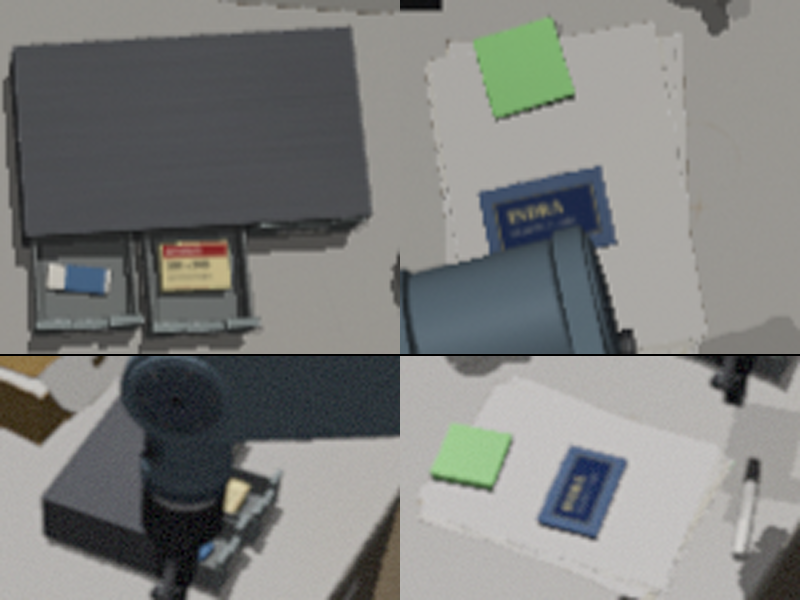

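The lid is shut, and the pad's corners have not moved: (615,243) and (482,192) in the crop. The right drawer is flush with the casing, and the other two are unmoved. The arm is clear, so I hand in.

```bash
python3 -c "
from bench import *
print(hand_in())"
```

```text
the job is handed in; nothing more can be done
None
```

The ink pad's lid is shut with the pad in its place, and the right drawer, which holds the stamp, is pushed home to its stop; the other two drawers and everything else I saw in the last pictures stayed put, and the job is handed in (no verdict came back).

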